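# Index the nut carrier into its hidden pocket and load a castle nut

### The job

Slide the dark steel carrier plate along its guide bed, left or right, without lifting it out, until the key under it drops into the pocket hidden in the bed and the plate lies flat on the deck. Then take the castle nut from the parts bin and stand it upright in the round nest on the carrier, leaving the other things in the bin and the jar and tape roll where they are.

Things in the scene. Friction and masses are not known exactly. Their poses are not given: they have to be found in the camera images.
- bed: Fixed aluminium guide bed, open channel 330 (its y) x 124 mm (x); origin under its centre, z up. Deck 20 mm up, 100 mm wide; fence tops at 36 mm. Thin stop posts in the end corners (x +-42, y +-158, 14 mm above deck) stop the carrier; a finger fits between. Blind pocket (40 along y, 66 along x, 9 deep) in the deck at x 0, y +45 or -45 mm: which one varies, hidden under the carrier at the start.
- carrier: Loose dark steel plate in the bed, 160 (its y, along the bed) x 96 x 10 mm, 0.45 kg, 2 mm side play, starts within 13 mm of the bed's middle. Under its middle a key 36 (y) x 60 (x) x 8 mm; origin under the key. Key riding on the deck: plate's underside 8 mm above deck; key in the pocket: plate flat on the deck. A push of 2 to 5 N on an end face slides it; once dropped, the pocket wall stops it.
- nest (a point): Centre of the nest's floor on the middle of the carrier's top face, 18 mm above the carrier's origin; same axes. Nest: low round rim, 40 mm inside, 48 mm outside, 4 mm high. The point is 38 mm above the bed's origin while the key rides on the deck, 30 mm once it is home.
- nut_center (a point): Centre (half-way up) of the castle nut in the bin: steel hexagon nut 25 x 22 mm and 18 mm high, 32 g, standing with its castellated end up, its z axis up (it may lean 3 degrees). It stands on the floor of one of the bin's three compartments.
- bin: Fixed grey bin, 94 (its x) x 270 mm (y), walls 4 mm thick and 18 mm high, floor 4 mm thick; two dividers make three equal compartments in a row along y (about 86 x 85 mm inside, centres at y -88, 0 and +88 mm). Origin at the centre of its underside, z up.
- boot: Black rubber dust boot, round, 45 mm wide and 22 mm high, in another compartment of the bin; stays there. Origin at the centre of its underside.
- strip: Brown wedge strip 64 x 14 x 8 mm in the remaining compartment of the bin; stays there. Origin at the centre of its underside.
- paint_jar: Paint jar, 56 mm wide, 66 mm high, bystander at the right of the bin; origin at the centre of its underside.
- tape_roll: Roll of paper tape, 89 mm wide, 19 mm high, bystander at the right; origin at the centre of its underside.
There are look-alikes about, which are no part of the job. What is meant by the part that bears nut_center is not pink or yellow, and is the smaller of those in its own colour.

How it is judged:
On the way, in this order (a step that is already met when the one before it is completed fails the run):
1. the carrier lies flat on the bed's deck with its key in the pocket (z of nest in the frame of bed between 0.027 and 0.0325 m and angle between nest's own z axis and vertical below 0.03 rad and y of nest in the frame of bed between -0.055 and 0.055 m), for 0.2 s.
2. the castle nut stands upright in the nest (horizontal distance between nut_center and nest below 0.01 m and angle between nut_center's own z axis and vertical below 0.15 rad and z of nut_center in the frame of nest below 0.0115 m), for 0.2 s.
At the end, for the whole second after the job is handed in: The carrier lies flat on the deck, key in the pocket (nest floor 27 to 32.5 mm above and within 55 mm of the bed's middle, tilt under 0.03 rad); the nut stands in the nest, castellated end up (tilt under 0.15), centre within 10 mm of the nest's axis, under 11.5 mm above its floor (all of step 1 and all of step 2); the robot touches nothing.
It fails at once if the carrier is lifted out of the bed or tipped (z of nest in the frame of bed above 0.055 m or angle between nest's own z axis and vertical above 0.3 rad).
It fails at once if the boot or the strip is moved more than 40 mm (distance of any of boot, strip from where it was at the start of the episode above 0.04 m).
It fails at once if the jar or the tape roll is moved more than 30 mm (distance of any of paint_jar, tape_roll from where it was at the start of the episode above 0.03 m).
It also fails if it takes over 67 s, if anything falls off the work surface, if the arm or the gripper's body presses on something with over 40 N, if the wrist force passes 120 N, or if a joint passes its speed limit or range.

### The arm

A 6-joint arm with a two-finger parallel gripper is mounted at the origin on a cart in front of the work surface, level with it; the furniture and walls round the work are solid. World frame = base frame: x ahead of the robot, y to its left, z up, the work surface at z = 0. Lengths are in m, angles in rad, forces in N, time in s.
With the tool pointing down it reaches from about 0.325 to 0.775 m from the base axis. Payload 5.5 kg.
Tool frame: the origin (TCP) lies midway between the tips of the shut fingers; the grasp point (between the pads) lies 19 mm behind it; z points along the fingers, y is the line along which they close (so a half turn about z gives the same grasp; the last joint's range is limited). The gripper opens to 85 mm and grips with 20 to 120 N. Pads are 22 mm wide; open, the fingers measure 114 mm over their backs; the gripper's body (76 mm by 85 mm) begins 54 mm behind the grasp point. The pads swing forward as they close: fully open they stand 13 mm farther back than shut.
Start: joints at [1.139, 0.091, 1.231, -0, 1.82, -0.057], TCP at [0.22, 0.558, 0.231] pointing down, gripper open.
Joint ranges: [-2.87, 2.87], [-0.86, 2.18], [0.17, 2.46], [-1.51, 4.65], [0.06, 2.69], [-2.65, 2.65]. Speed limits (rad/s): [2.57, 2.57, 3.01, 3.14, 3.14, 3.14].

### API

Orientations are given as a 3x3 rotation matrix whose columns are the frame's x, y, z axes.
In Python, from rig import bot gives the robot as it stands.
- The arm moves only by the tool play_rows, never from a script. Its argument "plan" is a list of rows, each a list of 7 numbers: the shift along the tool's x, y, z in mm, then the turn, a rotation vector about the tool's x, y, z in degrees, then the opening, from 0 (shut) to 1 (fully open). In form: [[tx, ty, tz, rx, ry, rz, claw], ...]. A call has 1 to 5 rows; each row is the pose to reach, as a shift and turn from the pose commanded when the call began, along the tool's axes at that moment; what a row does not reach only later rows make up. A row lasts 1/12 s, in which the tool goes at most 41.7 mm and 7.16 degrees, less where a joint would pass 70% of its speed; a pose out of reach is approached as far as the arm can. A call with a gripper value outside its range is refused whole. The fingers move at their own pace and stop on an object; the grip force is fixed at half the most. Time passes only in rows, so rows that repeat a pose let the fingers close. It gives the time, the measured TCP pose, the force, the opening and the grip force at its end, in the units of the state.
- bot.state(): the state, without advancing time (a new reading comes with each control period).
- bot.read_camera(name): name is "scene" or "top"; returns the picture (384x512x3 uint8, red, green, blue); there is no depth.
- bot.camera_params(name): a dict with "fx", "fy", "cx", "cy" (pixels), "view" (4x4, takes a point from world to camera coordinates). Camera axes: x right, y down, z forward; pixel columns grow to the right and rows downward; lengths in m; the calibration is good to about 2 mm. A picture is of the moment at which its call begins. camera_params takes no time and is no camera call.
- bot.close_job(): hands the job in; it is judged then, once.
The state is a dict: "clock": time; "joint_pos": joint angles; "qd": joint speeds; "tau": joint torques, N m; "ee_pos": TCP position; "eef_rot": TCP orientation; "wrist_force": force on the tool from outside, world axes, zero at the start; "moment": the same for the moment, N m; "width": opening from 0.0 (shut) to 1.0 (fully open); "gripper_force": force on a finger pad.
Only numpy, scipy, OpenCV 4.12 (cv2) and the standard library are available. Lean on these libraries where they do the work, as an engineer would, in place of code of your own. Each camera call takes 0.05 s, during which the arm holds its last target. There are 200 camera calls.

## Working session

There is one attempt and no reset: what is moved stays moved. The work goes in short steps, Python scripts to look and compute and a tool call to move; the robot and the scene stay as the last step left them, time stands still between calls to the robot, and variables do not carry over. Pictures are saved under pics/ and viewed, at most 10 in all, crops included, and the job is handed in when it is done.

Besides the shell and the picture viewer there is one more tool, called after "Call:" by a JSON object that holds its "method" and its "body", one argument or row to a line. play_rows: Moves the arm, as the interface text tells. Its arguments: {"type":"object","properties":{"plan":{"type":"array","items":{"type":"array","items":{"type":"number"}}}},"required":["plan"]}

```bash
mkdir -p pics; python3 - <<'E'
from rig import bot
import cv2,numpy as np
for n in("scene","top"):
    im=bot.read_camera(n); cv2.imwrite(f"pics/{n}0.png",im[:,:,::-1]); p=bot.camera_params(n)
    print(n,{k:np.round(v,4).tolist() for k,v in p.items()})
s=bot.state(); print(s)
E
```

```text
scene {'fx': 459.6029, 'fy': 459.6029, 'cx': 257.968, 'cy': 187.3314, 'view': [[0.6566, -0.7542, -0.0111, -0.4947], [-0.4433, -0.3739, -0.8146, 0.276], [0.6102, 0.5398, -0.5798, 0.618], [0.0, 0.0, 0.0, 1.0]]}
top {'fx': 405.5703, 'fy': 405.5703, 'cx': 260.0471, 'cy': 189.9019, 'view': [[-0.0271, -0.9994, 0.0204, -0.111], [-0.983, 0.0229, -0.1822, 0.6046], [0.1816, -0.0249, -0.9831, 0.7947], [0.0, 0.0, 0.0, 1.0]]}
{'clock': 0.1, 'joint_pos': array([ 1.13925715e+00,  9.17968005e-02,  1.23178119e+00, -7.13399637e-07,
        1.81977868e+00, -5.67206244e-02]), 'qd': array([-0.00129398, -0.00255691, -0.00450514, -0.00145783,  0.00041834,
       -0.00058197]), 'tau': array([ 3.34855198e-03, -4.60213172e+01, -4.19219470e+01, -1.55690168e-05,
        1.04917461e-02, -3.67124971e-05]), 'ee_pos': array([0.21957128, 0.55811264, 0.23024713]), 'eef_rot': array([[-9.30573965e-01,  3.66103199e-01, -7.37206473e-04],
       [ 3.66103928e-01,  9.30572590e-01, -1.60258693e-03],
       [ 9.93119351e-05, -1.76121986e-03, -9.99998444e-01]]), 'wrist_force': array([ 1.39030448, -0.64198875,  0.0583036 ]), 'moment': array([ 0.01785313, -0.00338088,  0.03300011]), 'gripper_force': 0.0, 'width': 1.001039828501429}
```

View pics/scene0.png

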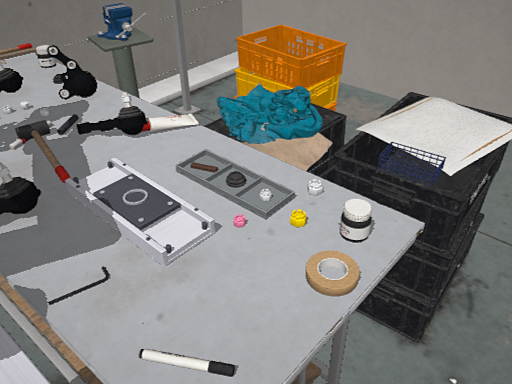

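View pics/top0.png

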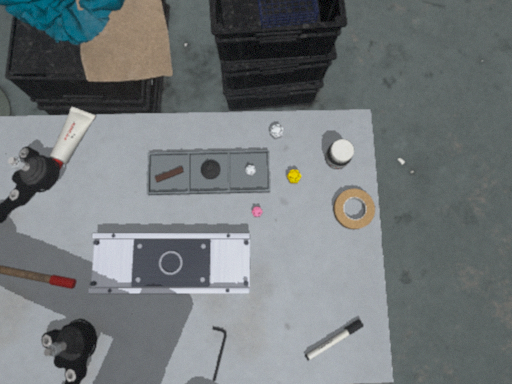

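```bash
cat > h.py <<'E'
from rig import bot
import cv2,numpy as np
def ray(n,u,v,z):
    p=bot.camera_params(n);V=np.array(p["view"]);R,t=V[:3,:3],V[:3,3]
    c=-R.T@t; d=R.T@np.array([(u-p["cx"])/p["fx"],(v-p["cy"])/p["fy"],1.])
    return c+d*(z-c[2])/d[2]
def blob(m,box):
    u0,v0,u1,v1=box; n,l,st,ce=cv2.connectedComponentsWithStats(m[v0:v1,u0:u1].astype(np.uint8))
    i=1+np.argmax(st[1:,4]); s=st[i]; cs=cv2.findContours((l==i).astype(np.uint8),0,2)[0]
    return ce[i]+[u0,v0],s[4],cv2.minAreaRect(max(cs,key=cv2.contourArea)+np.int32([u0,v0]))
E
python3 - <<'E'
from h import *
t=cv2.imread("pics/top0.png");s=cv2.imread("pics/scene0.png")
a=cv2.resize(t[115:300,80:310],None,fx=3.4,fy=3.2,interpolation=cv2.INTER_CUBIC)
cv2.imwrite("pics/topc.png",a[:600,:800])
b=cv2.resize(s[140:240,170:350],None,fx=4.4,fy=4.4,interpolation=cv2.INTER_CUBIC);cv2.imwrite("pics/scc.png",b)
g=t.max(2).astype(int)
c,ar,r=blob(g<90,(125,225,220,300));print("carrier",c,ar,r)
E
```

```text
carrier [175.52216428 259.72099087] 1534 ((171.61891174316406, 262.886474609375), (74.2357406616211, 47.45228576660156), 1.3322197198867798)
```

View pics/topc.png

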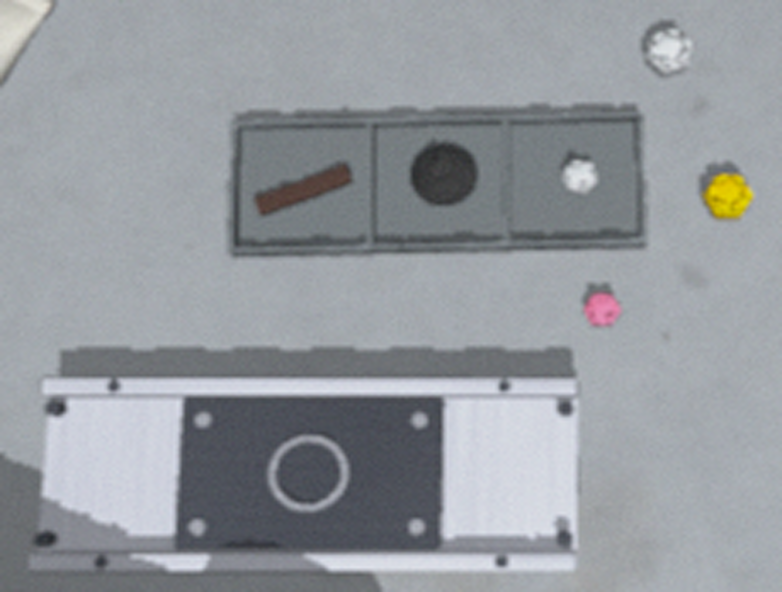

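View pics/scc.png

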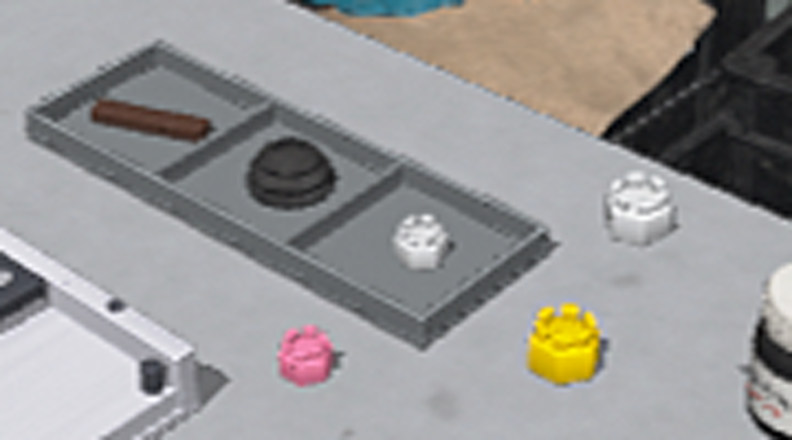

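The crops show four castle nuts. In the top view they are the small white one in the bin (250,170), the larger white one outside (277,130), the pink one (257,211) and the yellow one (294,176). The white one in the bin's right compartment is the smaller of its colour, so that is the target. The carrier's nest ring is at about (171,263).

```bash
python3 - <<'E'
from h import *
t=cv2.imread("pics/top0.png");s=cv2.imread("pics/scene0.png")
P=lambda u,v,z:ray("top",u/3.4+80,v/3.2+115,z)
np.set_printoptions(precision=4,suppress=True)
print("nest",P(309,473,.040))
c=[P(u,v,.038) for u,v in((185,397),(443,400),(441,548),(178,550))]
print("carrier",np.array(c),"mid",np.mean(c,0))
b=[P(u,v,.036) for u,v in((42,378),(578,378),(576,570),(30,568))]
print("bed",np.array(b),np.mean(b,0)); d=b[0]-b[1];d2=b[3]-b[2];print(np.linalg.norm(d),np.degrees(np.arctan2(d[0],d[1])),np.degrees(np.arctan2(d2[0],d2[1])))
q=[P(u,v,.018) for u,v in((235,117),(640,108),(645,243),(232,252))];print("bin",np.array(q),np.mean(q,0))
for n,im,box,z in(("top",t,(233,155,267,188),.018),("scene",s,(255,184,276,204),.013)):
    c,a,r=blob(im.min(2)>(165),box);print(n,c,a,r[1:],ray(n,*c,z))
E
```

```text
nest [0.456  0.0614 0.04  ]
carrier [[ 0.5069  0.1382  0.038 ]
 [ 0.5009 -0.0197  0.038 ]
 [ 0.4066 -0.018   0.038 ]
 [ 0.4098  0.1395  0.038 ]] mid [0.456 0.06  0.038]
bed [[ 0.5217  0.2265  0.036 ]
 [ 0.5132 -0.1031  0.036 ]
 [ 0.3904 -0.0991  0.036 ]
 [ 0.401   0.2279  0.036 ]] [0.4566 0.0631 0.036 ]
0.32968657497440684 1.4618744105047763 1.8456826575226881
bin [[ 0.7011  0.117   0.018 ]
 [ 0.702  -0.1481  0.018 ]
 [ 0.6059 -0.1484  0.018 ]
 [ 0.6059  0.1168  0.018 ]] [ 0.6537 -0.0157  0.018 ]
top [250.1449 169.7536] 69 ((9.0, 8.0), 90.0) [ 0.6546 -0.1065  0.018 ]
scene [264.9681 194.3511] 94 ((11.31370735168457, 10.60660171508789), 45.0) [ 0.6548 -0.1054  0.013 ]
```

Call:
{"method": "play_rows", "body": {
  "plan": [
    [-40,-29,0,0,0,-6,0.5],
    [-75,-54,0,0,0,-12,0],
    [-110,-80,0,0,0,-18,0],
    [-145,-105,0,0,0,-19.8,0],
    [-160,-115,0,0,0,-19.8,0]
  ]
}}

```text
clock: 0.52
ee_pos: [0.3275, 0.3901, 0.2309]
eef_rot: [[-1.0, 0.028, 0.0], [0.028, 1.0, -0.001], [-0.0, -0.001, -1.0]]
wrist_force: [0.6, -0.8, 0.6]
width: 0.3
gripper_force: 0.0
```

Call:
{"method": "play_rows", "body": {
  "plan": [
    [-28,-41,0,0,0,0,0],
    [-56,-82,0,0,0,0,0],
    [-83,-123,30,0,0,0,0],
    [-111,-164,60,0,0,0,0],
    [-138,-205,75,0,0,0,0]
  ]
}}

```text
clock: 0.93
ee_pos: [0.4317, 0.2254, 0.1763]
eef_rot: [[-1.0, 0.029, -0.0], [0.029, 1.0, 0.0], [0.0, 0.0, -1.0]]
wrist_force: [0.1, 0.6, 0.3]
width: 0.0
gripper_force: 0.0
```

Call:
{"method": "play_rows", "body": {
  "plan": [
    [0,0,30,0,0,0,0],
    [0,0,60,0,0,0,0],
    [0,0,80,0,0,0,0],
    [0,0,80,0,0,0,0]
  ]
}}

```text
clock: 1.27
ee_pos: [0.4286, 0.2254, 0.0916]
eef_rot: [[-1.0, 0.03, -0.009], [0.03, 1.0, -0.004], [0.009, -0.004, -1.0]]
wrist_force: [-0.9, -0.3, -0.1]
width: -0.002
gripper_force: 0.0
```

Call:
{"method": "play_rows", "body": {
  "plan": [
    [-15,-21,0,0,0,0,0],
    [-31,-42,0,0,0,0,0],
    [-31,-42,0,0,0,0,0],
    [-31,-42,0,0,0,0,0]
  ]
}}

```text
clock: 1.6
ee_pos: [0.4619, 0.1838, 0.0989]
eef_rot: [[-1.0, 0.031, 0.001], [0.031, 1.0, 0.0], [-0.001, 0.001, -1.0]]
wrist_force: [-0.3, 0.7, 0.2]
width: 0.002
gripper_force: 0.0
```

Call:
{"method": "play_rows", "body": {
  "plan": [
    [2,0,25,0,0,0,0],
    [2,0,50,0,0,0,0],
    [2,0,67,0,0,0,0],
    [2,0,74,0,0,0,0],
    [2,0,74,0,0,0,0]
  ]
}}

```text
clock: 2.02
ee_pos: [0.4577, 0.1847, 0.0223]
eef_rot: [[-1.0, 0.028, -0.003], [0.028, 1.0, -0.001], [0.003, -0.001, -1.0]]
wrist_force: [-0.3, -1.2, 0.9]
width: 0.0
gripper_force: 0.0
```

Call:
{"method": "play_rows", "body": {
  "plan": [
    [0,-6,-1,0,0,0,0],
    [0,-12,-1.5,0,0,0,0],
    [0,-18,-1.5,0,0,0,0],
    [0,-24,-1.5,0,0,0,0],
    [0,-29,-1.5,0,0,0,0]
  ]
}}

```text
clock: 2.43
ee_pos: [0.4589, 0.1551, 0.0262]
eef_rot: [[-1.0, 0.03, 0.002], [0.03, 1.0, 0.002], [-0.002, 0.002, -1.0]]
wrist_force: [-0.2, 4.0, 2.0]
width: -0.001
gripper_force: 2.0
```

Call:
{"method": "play_rows", "body": {
  "plan": [
    [0,-5,0,0,0,0,0],
    [0,-10,0,0,0,0,0],
    [0,-15,0,0,0,0,0],
    [0,-20,0,0,0,0,0],
    [0,-25,0,0,0,0,0]
  ]
}}

```text
clock: 2.85
ee_pos: [0.4576, 0.13, 0.0253]
eef_rot: [[-1.0, 0.029, 0.0], [0.029, 1.0, 0.0], [-0.0, 0.0, -1.0]]
wrist_force: [0.6, 4.1, 2.5]
width: -0.0
gripper_force: 2.1
```

Call:
{"method": "play_rows", "body": {
  "plan": [
    [0,-3,0,0,0,0,0],
    [0,-6,0,0,0,0,0],
    [0,-9,0,0,0,0,0],
    [0,-12,0,0,0,0,0],
    [0,-15,0,0,0,0,0]
  ]
}}

```text
clock: 3.27
ee_pos: [0.4568, 0.1144, 0.0247]
eef_rot: [[-1.0, 0.029, -0.001], [0.029, 1.0, -0.002], [0.001, -0.002, -1.0]]
wrist_force: [0.0, -0.4, -0.1]
width: -0.002
gripper_force: 0.0
```

Call:
{"method": "play_rows", "body": {
  "plan": [
    [0,-2,0,0,0,0,0],
    [0,-4,0,0,0,0,0],
    [0,-6,0,0,0,0,0]
  ]
}}

```text
clock: 3.52
ee_pos: [0.4566, 0.1087, 0.0247]
eef_rot: [[-1.0, 0.03, -0.001], [0.03, 1.0, -0.001], [0.001, -0.001, -1.0]]
wrist_force: [0.2, -0.2, 0.3]
width: 0.001
gripper_force: 0.0
```

Contact force went to zero partway, so I'll check whether the plate dropped.

```bash
python3 - <<'E'
from h import *
ims={n:bot.read_camera(n)[:,:,::-1] for n in("top","scene")}
a=cv2.resize(ims["top"][215:305,80:260],None,fx=4,fy=3.3,interpolation=cv2.INTER_CUBIC)
b=cv2.resize(ims["scene"][150:270,80:230],None,fx=4,fy=2.5,interpolation=cv2.INTER_CUBIC)
o=np.zeros((600,720,3),np.uint8);o[:297]=a;o[300:600,:600]=b;cv2.imwrite("pics/drop.png",o)
E
```

```text
(no output)
```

View pics/drop.png

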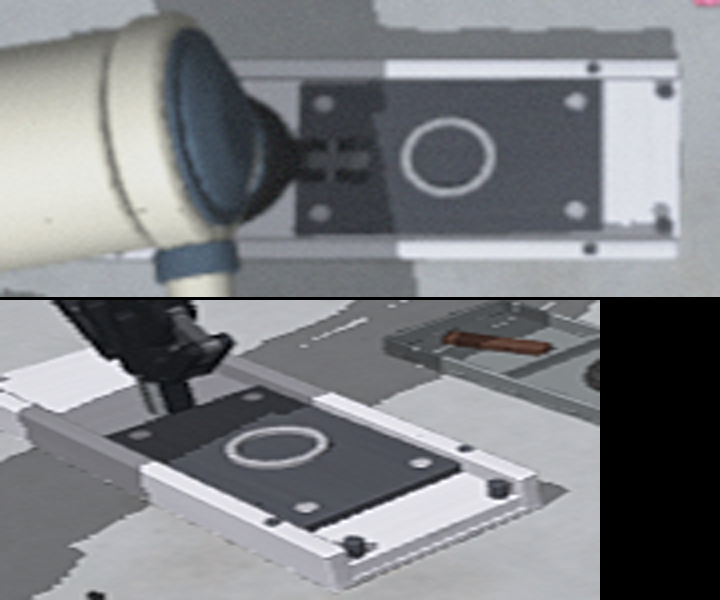

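```bash
python3 - <<'E'
from h import *
for z in(.031,.039): print(ray("top",192,215+156/3.3,z))
for z in(.031,.039): print(ray("scene",80+277/4,150+147/2.5,z))
E
```

```text
[0.45605181 0.0193126  0.031     ]
[0.45596767 0.01815986 0.039     ]
[0.45586515 0.01915329 0.031     ]
[0.45021932 0.01004204 0.039     ]
```

Call:
{"method": "play_rows", "body": {
  "plan": [
    [0,-2,0,0,0,0,0],
    [0,-4,0,0,0,0,0],
    [0,-6,0,0,0,0,0]
  ]
}}

```text
clock: 3.87
ee_pos: [0.457, 0.1063, 0.0251]
eef_rot: [[-1.0, 0.028, 0.001], [0.028, 1.0, 0.007], [-0.001, 0.007, -1.0]]
wrist_force: [1.5, 18.6, -3.7]
width: 0.003
gripper_force: 8.9
```

Both views agree at z = 31 mm (nest 0.456, 0.019), and the pocket wall now stops the push, so the carrier is home. Next I go to the nut.

Call:
{"method": "play_rows", "body": {
  "plan": [
    [0,8,0,0,0,0,0],
    [0,10,-20,0,0,0,0],
    [0,10,-55,0,0,0,0.2],
    [0,10,-90,0,0,0,0.45],
    [0,10,-90,0,0,0,0.45]
  ]
}}

```text
clock: 4.28
ee_pos: [0.4602, 0.1138, 0.1231]
eef_rot: [[-1.0, 0.029, 0.012], [0.029, 1.0, 0.001], [-0.012, 0.002, -1.0]]
wrist_force: [1.2, -0.0, 1.4]
width: 0.417
gripper_force: 0.0
```

Call:
{"method": "play_rows", "body": {
  "plan": [
    [-28,-30,0,0,0,0,0.45],
    [-55,-60,0,0,0,0,0.45],
    [-83,-90,0,0,0,0,0.45],
    [-110,-120,0,0,0,0,0.45],
    [-138,-150,0,0,0,0,0.45]
  ]
}}

```text
clock: 4.7
ee_pos: [0.5916, -0.0424, 0.115]
eef_rot: [[-1.0, 0.029, 0.0], [0.029, 1.0, -0.001], [-0.0, -0.001, -1.0]]
wrist_force: [0.2, 0.5, 0.3]
width: 0.449
gripper_force: 0.0
```

Call:
{"method": "play_rows", "body": {
  "plan": [
    [-28,-27,10,0,0,0,0.45],
    [-50,-48,30,0,0,0,0.45],
    [-65,-62,50,0,0,0,0.45],
    [-65,-62,50,0,0,0,0.45],
    [-65,-62,50,0,0,0,0.45]
  ]
}}

```text
clock: 5.12
ee_pos: [0.6528, -0.1052, 0.0621]
eef_rot: [[-1.0, 0.031, -0.005], [0.031, 1.0, 0.001], [0.005, 0.001, -1.0]]
wrist_force: [0.2, 0.7, -0.1]
width: 0.448
gripper_force: 0.0
```

```bash
python3 - <<'E'
from h import *
s=bot.read_camera("scene")[:,:,::-1];t=bot.read_camera("top")[:,:,::-1]
o=np.zeros((600,800,3),np.uint8)
o[:,:400]=cv2.resize(s[145:235,210:270+30],(400,600),interpolation=cv2.INTER_CUBIC)
o[:,400:]=cv2.resize(t[135:195,220:280],(400,600),interpolation=cv2.INTER_CUBIC)
cv2.imwrite("pics/pre.png",o); print(bot.state()["ee_pos"])
E
```

```text
[ 0.6537543  -0.10408925  0.06583726]
```

View pics/pre.png

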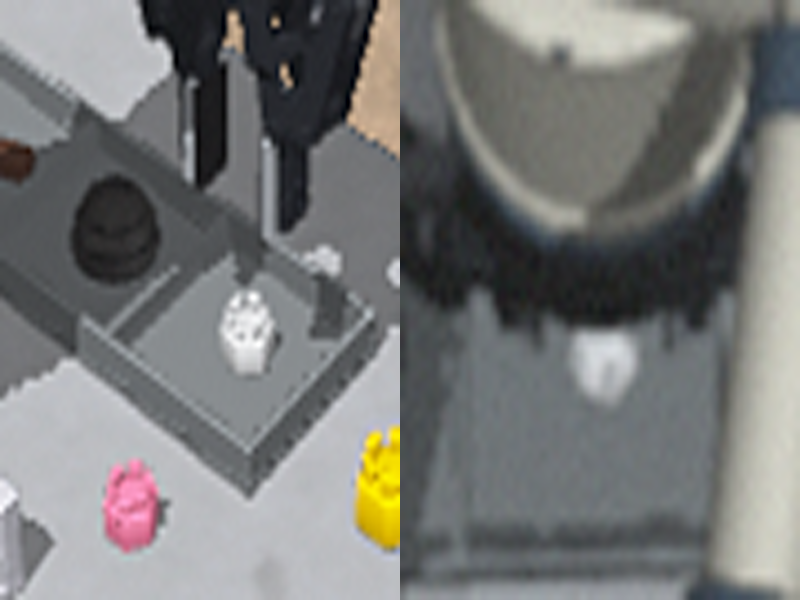

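The scene view shows the fingers (205,185 and 290,230 in the crop) straddling directly above the nut (247,330). I'm descending.

Call:
{"method": "play_rows", "body": {
  "plan": [
    [-1,-2,20,0,0,0,0.45],
    [-1,-2,35,0,0,0,0.45],
    [-1,-2,48,0,0,0,0.45],
    [-1,-2,55,0,0,0,0.45],
    [-1,-2,55,0,0,0,0.45]
  ]
}}

```text
clock: 5.63
ee_pos: [0.6537, -0.1057, 0.0089]
eef_rot: [[-1.0, 0.028, -0.002], [0.028, 1.0, 0.0], [0.002, 0.0, -1.0]]
wrist_force: [-0.7, 0.2, -0.2]
width: 0.45
gripper_force: 0.0
```

Call:
{"method": "play_rows", "body": {
  "plan": [
    [0,0,0,0,0,0,0.3],
    [0,0,0,0,0,0,0.15],
    [0,0,0,0,0,0,0],
    [0,0,0,0,0,0,0],
    [0,0,0,0,0,0,0]
  ]
}}

```text
clock: 6.05
ee_pos: [0.6554, -0.1067, 0.0114]
eef_rot: [[-1.0, 0.029, 0.002], [0.029, 1.0, -0.0], [-0.002, -0.0, -1.0]]
wrist_force: [-0.3, 0.7, 3.3]
width: 0.251
gripper_force: 59.1
```

Call:
{"method": "play_rows", "body": {
  "plan": [
    [0,0,-1,0,0,0,0],
    [0,0,-10,0,0,0,0],
    [0,0,-30,0,0,0,0],
    [0,0,-60,0,0,0,0],
    [0,0,-80,0,0,0,0]
  ]
}}

```text
clock: 6.47
ee_pos: [0.6549, -0.1067, 0.0927]
eef_rot: [[-1.0, 0.029, 0.001], [0.029, 1.0, -0.0], [-0.001, -0.0, -1.0]]
wrist_force: [-0.4, -1.0, -0.2]
width: 0.253
gripper_force: 58.8
```

```bash
python3 - <<'E'
from h import *
t=bot.read_camera("top")[:,:,::-1];s=bot.read_camera("scene")[:,:,::-1]
o=np.zeros((600,800,3),np.uint8)
o[:300]=cv2.resize(t[225:300,80:280],(800,300),interpolation=cv2.INTER_CUBIC)
o[300:,:450]=cv2.resize(s[150:250,80:230],(450,300),interpolation=cv2.INTER_CUBIC)
o[300:,450:]=cv2.resize(s[130:200+10,220:300],(350,300),interpolation=cv2.INTER_CUBIC)
cv2.imwrite("pics/held.png",o); print(bot.state()["ee_pos"])
E
```

```text
[ 0.65709921 -0.10712258  0.09643413]
```

View pics/held.png

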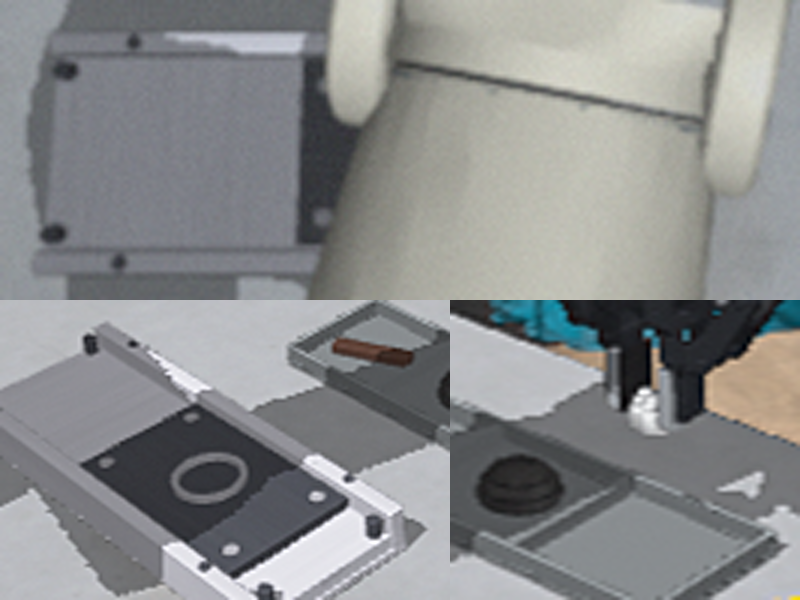

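The nut is held upright between the fingers and its compartment is empty. The nest ring centre is at scene px (149.7,209.3).

```bash
python3 - <<'E'
from h import *
print(ray("scene",149.67,209.3,.032), ray("top",80+299/4,225+150/4,.030))
E
```

```text
[0.4547034  0.01613955 0.032     ] [0.45768259 0.09687816 0.03      ]
```

Call:
{"method": "play_rows", "body": {
  "plan": [
    [36,20,0,0,0,0,0],
    [72,42,0,0,0,0,0],
    [108,65,0,0,0,0,0],
    [144,88,0,0,0,0,0],
    [180,110,0,0,0,0,0]
  ]
}}

```text
clock: 6.98
ee_pos: [0.4784, 0.0077, 0.0887]
eef_rot: [[-1.0, 0.03, -0.002], [0.03, 1.0, 0.0], [0.002, 0.0, -1.0]]
wrist_force: [-0.4, 1.0, 0.0]
width: 0.253
gripper_force: 58.8
```

Call:
{"method": "play_rows", "body": {
  "plan": [
    [12,4,10,0,0,0,0],
    [23,9,22,0,0,0,0],
    [23,9,35,0,0,0,0],
    [23,9,40,0,0,0,0],
    [23,9,40,0,0,0,0]
  ]
}}

```text
clock: 7.4
ee_pos: [0.4571, 0.0163, 0.0479]
eef_rot: [[-1.0, 0.029, -0.003], [0.029, 1.0, -0.0], [0.003, -0.0, -1.0]]
wrist_force: [-0.0, 0.1, -0.7]
width: 0.255
gripper_force: 58.8
```

```bash
python3 - <<'E'
from h import *
s=bot.read_camera("scene")[:,:,::-1];print(bot.state()["ee_pos"])
cv2.imwrite("pics/pl.png",cv2.resize(s[160:250,90:210],(800,600),interpolation=cv2.INTER_CUBIC))
E
```

```text
[0.45777219 0.01622797 0.04906471]
```

View pics/pl.png

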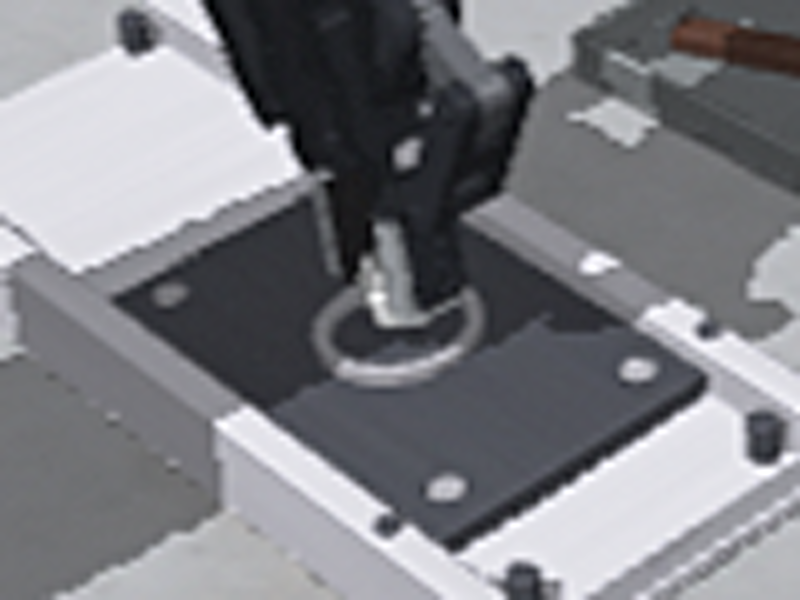

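The nut is centred over the ring (nut bottom at 403,325 in the crop, ring at 398,335). I'm lowering it.

Call:
{"method": "play_rows", "body": {
  "plan": [
    [1,0,4,0,0,0,0],
    [1,0,8,0,0,0,0],
    [1,0,11,0,0,0,0],
    [1,0,11,0,0,0,0],
    [1,0,11,0,0,0,0]
  ]
}}

```text
clock: 7.87
ee_pos: [0.4569, 0.0165, 0.0389]
eef_rot: [[-1.0, 0.029, -0.001], [0.029, 1.0, 0.0], [0.001, 0.0, -1.0]]
wrist_force: [0.5, 0.1, -0.3]
width: 0.252
gripper_force: 58.8
```

Call:
{"method": "play_rows", "body": {
  "plan": [
    [0,0,1,0,0,0,0],
    [0,0,2,0,0,0,0],
    [0,0,2,0,0,0,0]
  ]
}}

```text
clock: 8.12
ee_pos: [0.4571, 0.0166, 0.0374]
eef_rot: [[-1.0, 0.029, 0.001], [0.029, 1.0, -0.0], [-0.001, -0.0, -1.0]]
wrist_force: [0.1, -0.8, -0.0]
width: 0.254
gripper_force: 59.0
```

Call:
{"method": "play_rows", "body": {
  "plan": [
    [0,0,1,0,0,0,0],
    [0,0,1,0,0,0,0]
  ]
}}

```text
clock: 8.28
ee_pos: [0.4572, 0.0166, 0.0373]
eef_rot: [[-1.0, 0.029, 0.001], [0.029, 1.0, -0.0], [-0.001, -0.0, -1.0]]
wrist_force: [-2.3, 0.4, 5.9]
width: 0.251
gripper_force: 59.5
```

Contact at 6 N. I'm opening the fingers gently and retreating.

Call:
{"method": "play_rows", "body": {
  "plan": [
    [0,0,0,0,0,0,0.28],
    [0,0,0,0,0,0,0.32],
    [0,0,0,0,0,0,0.4],
    [0,0,0,0,0,0,0.48],
    [0,0,0,0,0,0,0.48]
  ]
}}

```text
clock: 8.7
ee_pos: [0.4567, 0.0166, 0.0357]
eef_rot: [[-1.0, 0.029, -0.001], [0.029, 1.0, 0.0], [0.001, 0.0, -1.0]]
wrist_force: [-0.1, -0.3, -0.2]
width: 0.482
gripper_force: 0.0
```

Call:
{"method": "play_rows", "body": {
  "plan": [
    [0,0,-10,0,0,0,0.48],
    [0,0,-30,0,0,0,0.48],
    [0,0,-60,0,0,0,0.48],
    [0,0,-100,0,0,0,0.48],
    [0,0,-130,0,0,0,0.48]
  ]
}}

```text
clock: 9.12
ee_pos: [0.4569, 0.0166, 0.1694]
eef_rot: [[-1.0, 0.029, 0.002], [0.029, 1.0, -0.0], [-0.002, -0.0, -1.0]]
wrist_force: [0.4, -0.5, 1.6]
width: 0.477
gripper_force: 0.0
```

```bash
python3 - <<'E'
from h import *
s=bot.read_camera("scene")[:,:,::-1];st=bot.state();print(st["ee_pos"],st["wrist_force"])
cv2.imwrite("pics/fin.png",cv2.resize(s[160:250,90:210],(800,600),interpolation=cv2.INTER_CUBIC))
E
```

```text
[0.45926273 0.01655211 0.17628382] [ 0.55065641 -1.21826903  5.16771719]
```

View pics/fin.png

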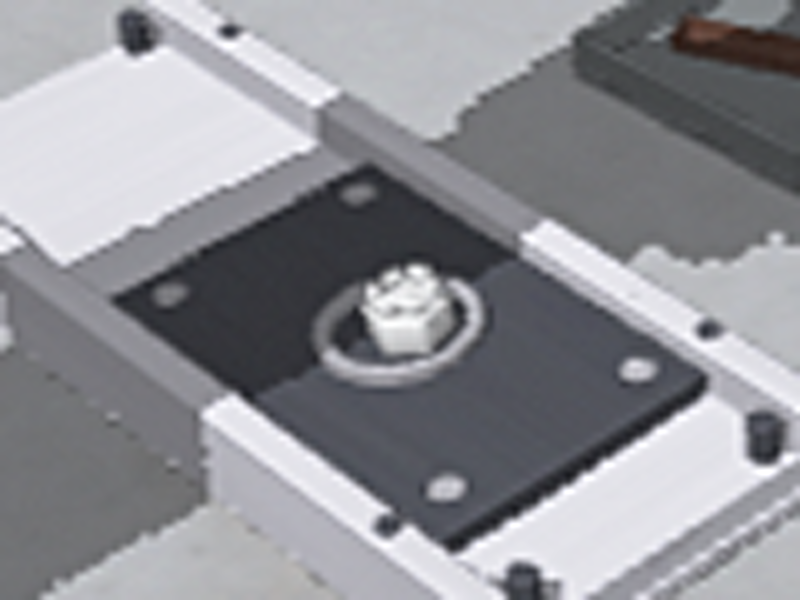

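The nut stands upright inside the ring (base about 408,338, nest centre about 398,338, so roughly 3 mm off), and the plate is flat. I'm settling the arm, then handing in.

Call:
{"method": "play_rows", "body": {
  "plan": [
    [0,0,0,0,0,0,0.48],
    [0,0,0,0,0,0,0.48],
    [0,0,0,0,0,0,0.48]
  ]
}}

```text
clock: 9.42
ee_pos: [0.4564, 0.0167, 0.1651]
eef_rot: [[-1.0, 0.029, -0.002], [0.029, 1.0, 0.0], [0.002, 0.0, -1.0]]
wrist_force: [0.7, 0.7, -0.5]
width: 0.483
gripper_force: 0.0
```

```bash
python3 -c "
from rig import bot
print(bot.close_job())"
```

```text
the job is handed in; nothing more can be done
None
```

The job is handed in at about 9.4 s: the carrier's key is in the pocket with the plate flat, and the castle nut stands upright in the nest, about 3 mm off centre in the last picture; no verdict came back.

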